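Clamp a specimen mount in the hand-cranked loading stand

TASK

Stand the tall, narrow specimen mount in the round pocket of the loading stand's sliding tray, slide the tray fully home under the foot, and only then crank clockwise until you feel the foot meet the mount and it bears down on it with about 100 N (70 to 140 N is good, more than 180 N spoils the specimen). Leave it clamped like that, and do not disturb the other two mounts.

Things in the scene. Friction and masses are not known exactly. Their poses are not given: they have to be found in the camera images.
- tall_mount: The specimen to clamp: black resin cylinder, 25 mm diameter, 20 mm high (the only tall one of three mounts), about 60 g, loose on the bench right of the stand. Origin: centre of its underside; z up along its axis.
- flat_mount_a: A bystander: flat resin mount, 30 mm diameter, 12 mm high, loose, origin at the centre of its underside. Leave alone.
- flat_mount_b: A bystander: flat resin mount, 30 mm diameter, 12 mm high, loose, origin at the centre of its underside. Leave alone.
- stand: Fixed grey stand; base 18 mm thick, x -145..45 mm, y -120..75 mm about the origin, which is under the column axis at bench height. Own -x is its front, z up. On the column (two posts and a screw) sits a gear box, top at z 197 mm, crank on top. The foot axis is 95 mm in front of the column axis (own x -95 mm, y 0). The tray slides along own +y to go home.
- head: Pressing head that the screw drives down the posts. Origin: foot axis, underside of its arm (40 mm wide, 36 mm high; z 105 mm when fully up). The foot's sole, 28 mm across, hangs 24 to 34 mm below this origin on a stem screwed in by an unknown amount, different each time, so contact must be felt. Foot springs yield 1 mm per 30 N.
- crank_axis (a point): Fixed point on the crank's vertical axis, z 235 mm. Turning the crank clockwise seen from above lowers the head 16 mm a turn (2.55 mm a radian); it stays where it is left, also under load. After the foot has met a mount, each further radian adds about 72 N on the foot.
- knob_mid (a point): Middle of the upright black crank knob, 22 mm diameter, 38 mm high, free to spin on its pin, 50 mm from the crank axis; moves with the crank. Running free it takes about 9 N at the knob along its circle. Every 10 N on the foot adds about 0.5 N: 100 N shows as 5 N more than running free. Held still, part of the free drag fades; the load share stays.
- tray (a joint): Slide of the tray, m: 0 fully out (to the stand's right, own -y), 0.095 fully home with the pocket under the foot, against a stop; slides with about 2 N.
- pocket (a point): Centre of the floor of the round pocket in the tray: 28 mm diameter, 5 mm deep with a small chamfer, floor z about 35 mm, rim z 40 mm; the tray is a plate 60 mm wide, 14 mm thick. A seated mount's origin lies here. It moves with the tray.
- tray_knob (a point): Tray's upright black knob, 16 mm diameter, top 38 mm above the tray (z 40 to 78 mm), 95 mm from the pocket towards the tray's outer end; this point is 28 mm above the tray top. It is fixed to the tray.

How it is judged (in metres and radians):
On the way, in this order (a step that is already met when the one before it is completed fails the run):
1. the tall mount stands upright in the pocket of the tray (horizontal distance between tall_mount and pocket below 0.004 m and z of tall_mount in the frame of pocket below 0.002 m and angle between tall_mount's own z axis and vertical below 0.06 rad), for 0.2 s.
2. the tray is fully home with the mount in it (value of joint tray above 0.093 m and horizontal distance between tall_mount and pocket below 0.004 m and z of tall_mount in the frame of pocket below 0.002 m), for 0.2 s.
3. the foot bears on the mount with at least 70 N (contact force between head and tall_mount above 70 N), for 0.2 s.
At the end, for the whole second after the job is handed in: The tall mount stands upright in the pocket (centre within 4 mm, bottom within 2 mm of the floor), the tray is home (over 93 of 95 mm), the foot bears on the mount with 70 to 140 N, and all is at rest (all of step 2 and contact force between head and tall_mount between 70 and 140 N and angle between tall_mount's own z axis and vertical below 0.06 rad and linear speed of head below 0.002 m/s); the robot touches nothing.
It fails at once if the foot bears on the mount with more than 180 N (contact force between head and tall_mount above 180 N).
It fails at once if the foot touches the mount before the tray is home (contact force between head and tall_mount above 4 N and value of joint tray below 0.09 m).
It fails at once if another mount is moved by more than 30 mm (distance of any of flat_mount_a, flat_mount_b from where it was at the start of the episode above 0.03 m).
It also fails if it takes over 70 s, if anything falls off the work surface, if the arm or the gripper's body presses on something with over 40 N, if the wrist force passes 120 N, or if a joint passes its speed limit or range.

ROBOT

A 6-joint arm with a two-finger parallel gripper is mounted at the origin on a cart in front of the work surface, level with it; the furniture and walls round the work are solid. World frame = base frame: x ahead of the robot, y to its left, z up, the work surface at z = 0. Lengths are in m, angles in degrees, forces in N, time in s.
With the tool pointing down it reaches from about 0.325 to 0.85 m from the base axis. Payload 15.5 kg.
Tool frame: the origin (TCP) lies between the finger pads; the fingertips stand 19 mm ahead of it and the grasp point (between the pads) is the TCP (ctrl.tip_reach is the distance from the TCP to the fingertips, in m); z points along the fingers, y is the line along which they close (so a half turn about z gives the same grasp; the last joint's range is limited). The gripper opens to 91 mm and grips with 3 to 60 N. Pads are 32 mm wide; open, the fingers measure 118 mm over their backs; the gripper's body (76 mm by 178 mm) begins 60 mm behind the grasp point.
Start: joints at [-74.055, 28.281, 77.091, -0, 74.628, -5.472], TCP at [0.228, -0.582, 0.233] pointing down, gripper open.
Joint ranges: [-166.48, 166.48], [-47.26, 123.95], [12.59, 153.08], [-70.14, 250.14], [6.76, 159.57], [-176.63, 176.63]. Speed limits (degrees/s): [108.29, 108.29, 147.25, 172.46, 172.46, 172.46].

INTERFACE

Orientations are given as a 3x3 rotation matrix whose columns are the frame's x, y, z axes.
In Python, from bench import ctrl gives the robot as it stands. Calls block until the motion is done:
- ctrl.goto(position, orientation): joint-space move of the TCP to a pose.
- ctrl.move_l(position, vel=0.15, ori=None, contact_N=None): straight line of the TCP; ori=None keeps the orientation; vel is the mean speed in m/s. With contact_N (N) it stops when the force on the tool has changed by that much, and returns True; else False.
- ctrl.movej(angles): joint-space move.
- ctrl.command_gripper(opening): opening from 0.0 (shut) to 1.0 (fully open); the grip force is fixed at half the most; returns when the fingers have stopped.
- ctrl.sleep(seconds).
- ctrl.ik(position, orientation): joint angles nearest the present ones, or None.
- ctrl.read_camera(name): name is "side" or "top" or "wrist"; returns the picture (384x512x3 uint8, blue, green, red); there is no depth.
- ctrl.camera_params(name): a dict with "fx", "fy", "cx", "cy" (pixels), "pose" (4x4, takes a point from camera to world coordinates); the wrist camera has in their place "T_tool_cam" (4x4, takes a point from camera to tool coordinates, whose origin is the TCP and whose axes are the flange's). Camera axes: x right, y up, looking along -z (the intrinsics and any distortion apply to the point x, -y, -z); pixel columns grow to the right and rows downward; lengths in m; the calibration is good to about 2 mm. A picture is of the moment at which its call begins: read the wrist's pose just before it. camera_params takes no time and is no camera call.
A pose or a line that the arm cannot do raises ctrl.MotionError and nothing moves.
- ctrl.sign_off(): hands the job in; it is judged then, once.
Trained networks look in the newest picture that a camera, given by its name, has taken for a name from the list of things; names that differ only in an ending like _2 or _b are one class to them, and where a whole thing is asked for, a point or a joint stands for the part that bears it (a point fixed in the world has none). Each returns a list of dicts, best first, with "score" (0 to 1); they miss things now and then, are a little off and sometimes report something else, mostly with a low value. They report only what shows in the picture. A call takes as long as a camera call.
- ctrl.find_in(camera, query): "bbox" ([centre column, centre row, width, height] in pixels, round what is visible of it).
Readings, each from a call of its own:
- ctrl.read_t(): time.
- ctrl.read_q(): joint angles.
- ctrl.read_dq(): joint speeds.
- ctrl.read_effort(): joint torques, N m.
- ctrl.read_tool_pos(): TCP position.
- ctrl.read_eef_rot(): TCP orientation.
- ctrl.read_contact_force(): force on the tool from outside, world axes, zero at the start.
- ctrl.read_wrist_torque(): the same for the moment, N m.
- ctrl.read_grip_width(): opening from 0.0 (shut) to 1.0 (fully open).
- ctrl.read_grasp_force(): force on a finger pad.
Only numpy, scipy, OpenCV 4.12 (cv2) and the standard library are available. Lean on these libraries where they do the work, as an engineer would, in place of code of your own. Each camera call takes 0.05 s, during which the arm holds its last target. There are 200 camera calls.

## Working session

There is one attempt and no reset: what is moved stays moved. The work goes in short steps, each a Python script; the robot and the scene stay as the last script left them, time stands still between calls to the robot, and variables do not carry over. Pictures are saved under pics/ and viewed, at most 10 in all, crops included, and the job is handed in when it is done.

```bash
ls; mkdir -p pics; python3 - <<'E'
from bench import ctrl
import cv2, numpy as np
np.set_printoptions(precision=4,suppress=True)
for c in("top","side"):
    im=ctrl.read_camera(c); cv2.imwrite(f"pics/{c}0.png",im)
    p=ctrl.camera_params(c); print(c,p)
    for q in("tall_mount","flat_mount_a","stand","head","knob_mid","pocket","tray_knob","tray"):
        print(q,[(np.round(d["bbox"],1).tolist(),round(d["score"],2)) for d in ctrl.find_in(c,q)[:3]])
print(ctrl.camera_params("wrist"), ctrl.read_eef_rot(), ctrl.read_t(), ctrl.read_contact_force())
E
```

```text
bench.py
pics
top {'fx': 480.74658747843466, 'fy': 480.74658747843466, 'cx': 254.3710136056108, 'cy': 190.5349972170203, 'pose': array([[-0.0183,  0.9805, -0.1957,  0.2624],
       [-0.9996, -0.022 , -0.0171, -0.1404],
       [-0.0211,  0.1953,  0.9805,  1.5149],
       [ 0.    ,  0.    ,  0.    ,  1.    ]])}
tall_mount [([337.9, 202.6, 8.4, 8.6], 0.6)]
flat_mount_a [([307.8, 214.2, 11.2, 13.8], 0.58)]
stand [([202.8, 200.3, 106.6, 88.8], 0.79)]
head [([184.7, 199.0, 31.6, 32.4], 0.59)]
knob_mid [([171.9, 157.4, 9.6, 14.9], 0.54)]
pocket [([234.6, 191.3, 40.1, 39.3], 0.76)]
tray_knob [([233.1, 188.9, 42.9, 41.3], 0.91)]
tray [([234.6, 189.9, 49.8, 40.9], 0.69)]
side {'fx': 436.04273924094883, 'fy': 436.04273924094883, 'cx': 259.9510324605011, 'cy': 188.6367653762786, 'pose': array([[ 0.9934,  0.074 , -0.0877,  0.4357],
       [-0.1137,  0.5337, -0.838 , -0.9818],
       [-0.0152,  0.8424,  0.5386,  0.7059],
       [ 0.    ,  0.    ,  0.    ,  1.    ]])}
tall_mount [([276.1, 317.4, 10.3, 16.1], 0.61)]
flat_mount_a [([253.8, 287.4, 13.5, 14.8], 0.42)]
stand [([254.8, 164.6, 84.7, 120.2], 0.75)]
head [([256.7, 162.3, 44.2, 36.0], 0.73), ([275.9, 316.5, 14.5, 16.0], 0.58)]
knob_mid [([281.0, 112.1, 10.7, 11.6], 0.53)]
pocket [([274.4, 210.6, 56.6, 32.7], 0.55)]
tray_knob [([274.1, 213.6, 50.3, 33.5], 0.66)]
tray [([273.4, 210.7, 48.2, 35.0], 0.95)]
{'fx': 346.24623001439465, 'fy': 346.24623001439465, 'cx': 257.21052916740035, 'cy': 189.51395597920737, 'T_tool_cam': array([[-0.    ,  0.9554,  0.2953,  0.0838],
       [ 1.    ,  0.0001, -0.0003, -0.001 ],
       [-0.0004,  0.2953, -0.9554, -0.1509],
       [ 0.    ,  0.    ,  0.    ,  1.    ]])} [[ 0.9309  0.3652 -0.    ]
 [ 0.3652 -0.9309 -0.    ]
 [-0.      0.     -1.    ]] 0.9 [ 1.1308 -0.3713  0.1906]
```

```bash
python3 - <<'E'
import cv2, numpy as np
a=cv2.imread("pics/top0.png")[130:270,120:380]; b=cv2.imread("pics/side0.png")[70:350,150:410]
a=cv2.resize(a,(780,420),interpolation=cv2.INTER_CUBIC); cv2.imwrite("pics/a.png",a)
cv2.imwrite("pics/b.png",cv2.resize(b,(557,600),interpolation=cv2.INTER_CUBIC))
E
```

```text
(no output)
```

View pics/a.png

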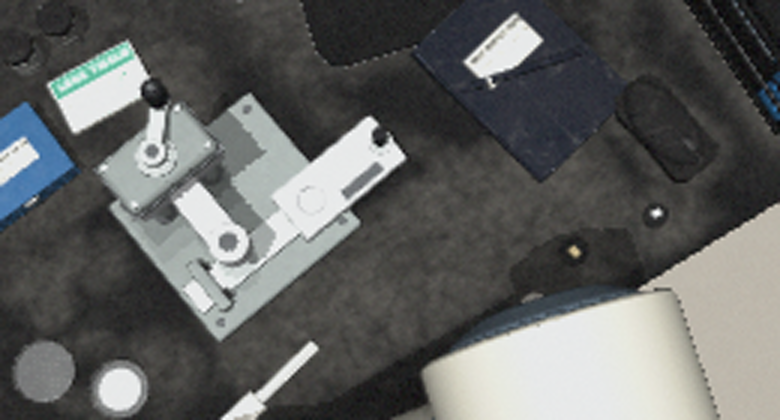

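View pics/b.png

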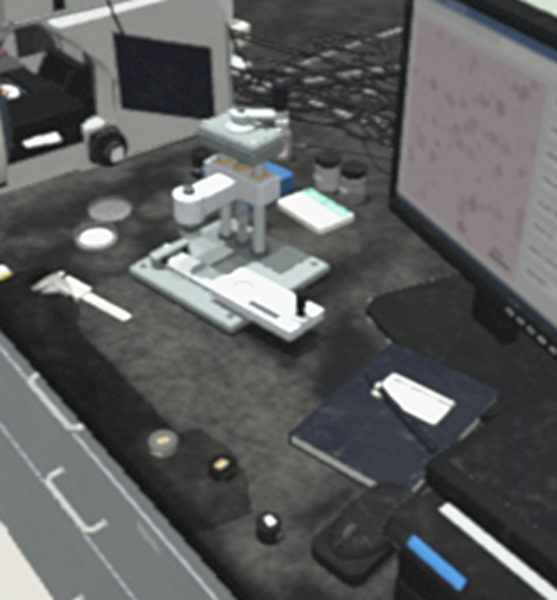

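The top picture shows the crank axis near (171,181), crank knob (171,161), pocket (224,197), tray knob (247,175), tall mount (338,201) and a flat one (311,213). The second flat mount is half hidden by the arm at (297,229). The side picture agrees with this: the tall mount is at (275,315).

```bash
cat > h.py <<'E'
from bench import ctrl
import cv2, numpy as np
np.set_printoptions(precision=4,suppress=True)
def wpose(p,rot,pos):
    T=np.eye(4);T[:3,:3]=rot;T[:3,3]=pos;return T@p["T_tool_cam"]
def onz(uv,z,p,T=None):
    T=p["pose"] if T is None else T
    d=T[:3,:3]@np.array([(uv[0]-p["cx"])/p["fx"],-(uv[1]-p["cy"])/p["fy"],-1.])
    return T[:3,3]+d*(z-T[2,3])/d[2]
def proj(X,p,T=None):
    T=p["pose"] if T is None else T
    c=T[:3,:3].T@(np.asarray(X)-T[:3,3]); return np.array([p["cx"]-p["fx"]*c[0]/c[2],p["cy"]+p["fy"]*c[1]/c[2]])
E
python3 - <<'E'
from h import *
p=ctrl.camera_params("top"); s=ctrl.camera_params("side")
A=lambda u,v:(u/3+120,v/3+130)
P={}
for n,uv,z in(("crank",(152,152),.235),("ckn",(153,93),.255),("foot",(230,243),.141),("pocket",(311,200),.04),("tknob",(380,136),.078),("tall",(655,213),.02),("flat",(575,250),.012),("flat2",(530,297),.012),
 ("c1",(110,207),.018),("c2",(222,340),.018),("c3",(360,220),.018),("c4",(250,93),.018)):
    w=onz(A(*uv),z,p); P[n]=w; q=proj(w,s); print(n,w,"side crop",(q-[150,70])*2.142)
for a,b in(("tknob","pocket"),("foot","crank"),("c2","c1"),("c3","c4"),("c3","c2"),("c4","c1")):
    d=P[b]-P[a]; print(a,b,np.hypot(*d[:2]),np.degrees(np.arctan2(d[1],d[0])))
E
```

```text
crank [0.5505 0.1105 0.235 ] side crop [233.1584  99.8196]
ckn [0.6007 0.1065 0.255 ] side crop [273.0885  83.806 ]
foot [0.4799 0.0519 0.141 ] side crop [183.7946 191.2227]
pocket [ 0.5394 -0.0184  0.04  ] side crop [238.3523 285.1844]
tknob [ 0.5973 -0.0926  0.078 ] side crop [294.174  290.1968]
tall [ 0.5213 -0.3778  0.02  ] side crop [263.7924 517.6238]
flat [ 0.4851 -0.2934  0.012 ] side crop [217.2311 462.8824]
flat2 [ 0.4366 -0.2444  0.012 ] side crop [167.265  433.9376]
c1 [0.5407 0.1967 0.018 ] side crop [222.3737 214.9912]
c2 [0.3977 0.0769 0.018 ] side crop [125.5338 266.98  ]
c3 [ 0.5209 -0.0681  0.018 ] side crop [228.3547 323.9753]
c4 [0.6619 0.0484 0.018 ] side crop [323.4267 263.7519]
tknob pocket 0.09410890728271726 127.95725117743142
foot crank 0.09177295452933402 39.69788175624077
c2 c1 0.18661628655345516 39.96351787082908
c3 c4 0.18285963254510573 39.579243090424384
c3 c2 0.19030215694474004 130.37120935229032
c4 c1 0.19153886456845887 129.24358161044313
```

```bash
cat >> h.py <<'E'
YAW=np.radians(39.7); ox=np.array([np.cos(YAW),np.sin(YAW),0]); oy=np.array([-ox[1],ox[0],0])
def R(a,tilt=None): # tool y at angle a (deg), z down
    a=np.radians(a); y=np.array([np.cos(a),np.sin(a),0]); z=np.array([0,0,-1.]); return np.column_stack([np.cross(y,z),y,z])
def wshot(name):
    pos,rot=np.array(ctrl.read_tool_pos()),np.array(ctrl.read_eef_rot()); im=ctrl.read_camera("wrist"); cv2.imwrite(f"pics/{name}.png",im)
    p=ctrl.camera_params("wrist"); return im,p,wpose(p,rot,pos)
E
python3 - <<'E'
from h import *
for f in(39.7,-140.3):
    for n,X in(("tall",(.521,-.378,.2)),("tall",(.521,-.378,.027)),("pocket",(.539,-.018,.2)),("pocket",(.539,-.018,.062)),("tk",(.597,-.093,.065)),("tkhome",(.537,-.02,.065)),("cr",(.6,.106,.26)),("cr",(.55,.16,.26)),("cr",(.5,.11,.26)),("cr",(.55,.06,.26))):
        q=ctrl.ik(X,R(f)); print(f,n,q if q is None else np.round(q))
E
```

```text
39.7 tall [-41.  32.  77.  -0.  72. -81.]
39.7 tall [-41.  43.  85.  -0.  52. -81.]
39.7 pocket [ -8.  24.  92.  -0.  65. -48.]
39.7 pocket [ -8.  35.  99.  -0.  46. -48.]
39.7 tk [-15.  38.  89.  -0.  52. -54.]
39.7 tkhome [ -9.  34.  99.  -0.  46. -48.]
39.7 cr [  4.  26.  77.  -0.  77. -35.]
39.7 cr [ 10.  23.  83.  -0.  75. -29.]
39.7 cr [  6.  18.  91.  -0.  72. -34.]
39.7 cr [  0.  21.  85.  -0.  74. -40.]
-140.3 tall [-41.  32.  77.  -0.  72.  99.]
-140.3 tall [-41.  43.  85.  -0.  52.  99.]
-140.3 pocket [ -8.  24.  92.  -0.  65. 132.]
-140.3 pocket [ -8.  35.  99.  -0.  46. 132.]
-140.3 tk [-15.  38.  89.  -0.  52. 126.]
-140.3 tkhome [ -9.  34.  99.  -0.  46. 132.]
-140.3 cr [  4.  26.  77.  -0.  77. 145.]
-140.3 cr [ 10.  23.  83.  -0.  75. 151.]
-140.3 cr [  6.  18.  91.  -0.  72. 146.]
-140.3 cr [  0.  21.  85.  -0.  74. 140.]
```

```bash
python3 - <<'E'
from h import *
Rm=R(-140.3)
for n,X,qs in(("pk",(.539,-.018,.235),("pocket","tray_knob","tray")),("tl",(.521,-.378,.2),("tall_mount","flat_mount_a"))):
    ctrl.goto(X,Rm); ctrl.sleep(.2)
    im,p,T=wshot(n); np.savez(f"pics/{n}.npz",T=T)
    for q in qs:
        for d in ctrl.find_in("wrist",q)[:3]: print(n,q,np.round(d["bbox"],1),round(d["score"],2),onz(d["bbox"][:2],.04 if n=="pk" else .02,p,T))
print(ctrl.read_t())
a=np.hstack([cv2.imread("pics/pk.png"),cv2.imread("pics/tl.png")]); cv2.imwrite("pics/c.png",cv2.resize(a,(800,300),interpolation=cv2.INTER_AREA))
E
```

```text
pk pocket [254.1 123.1  65.5 147.2] 0.94 [ 0.57  -0.051  0.04 ]
pk tray_knob [192.8 210.2 209.6 313.4] 0.73 [0.562  0.0613 0.04  ]
pk tray_knob [255.  122.4  67.3 139.3] 0.61 [ 0.5698 -0.0521  0.04  ]
pk tray [256.6 122.   63.5 139.8] 0.65 [ 0.5688 -0.0534  0.04  ]
tl tall_mount [259.8 164.4  27.1  28.3] 0.67 [ 0.5238 -0.3837  0.02  ]
tl flat_mount_a [230.6 242.7  23.9  30.7] 0.77 [ 0.4934 -0.2995  0.02  ]
5.3083
```

View pics/c.png

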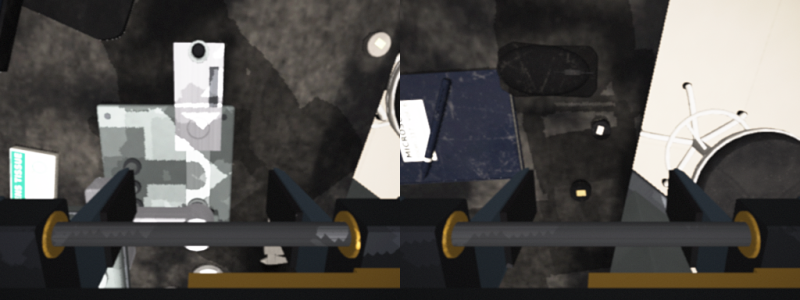

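Left half: pocket circle near wrist-image (252,166), tray knob near (254,62). Right half: tall mount near (257,166), flat mount near (230,243). Next I'll get precise centres from zoomed crops.

```bash
python3 - <<'E'
import cv2, numpy as np
a=cv2.imread("pics/pk.png")[40:200,205:305]; b=cv2.imread("pics/tl.png")[130:200,220:300]
a=cv2.resize(a,(375,600),interpolation=cv2.INTER_CUBIC); b=cv2.resize(b,(400,350),interpolation=cv2.INTER_CUBIC); b=cv2.convertScaleAbs(b,alpha=2)
cv2.imwrite("pics/d.png",np.hstack([a,cv2.copyMakeBorder(b,0,250,0,0,cv2.BORDER_CONSTANT)]))
E
```

```text
(no output)
```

View pics/d.png

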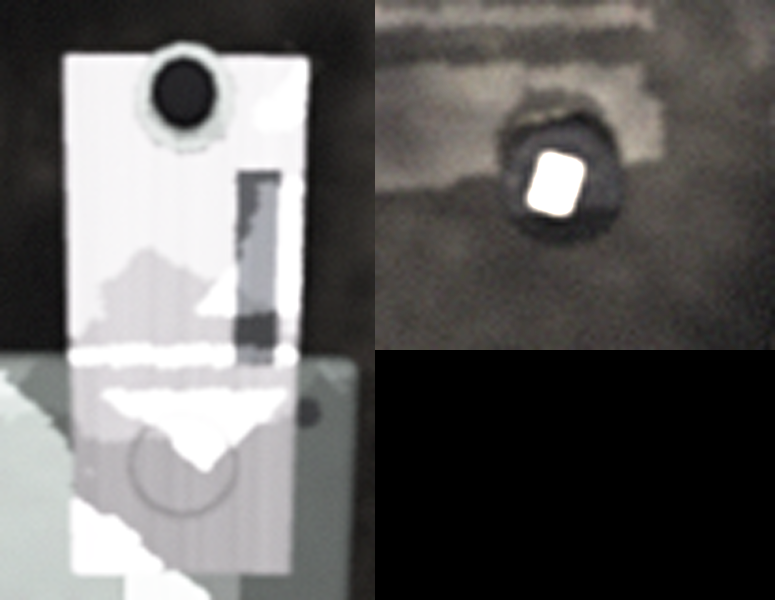

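The crop gives the pocket centre at (253.9,163.5), tray knob top at (254.3,64.8) and tall mount top face at about (257.5,165.4).

```bash
python3 - <<'E'
from h import *
p=ctrl.camera_params("wrist"); Tp=np.load("pics/pk.npz")["T"]; Tt=np.load("pics/tl.npz")["T"]
P=onz((253.9,163.5),.04,p,Tp); K=onz((254.3,64.8),.078,p,Tp); M=onz((257.5,165.4),.02,p,Tt)
d=P-K; print(P,K,M,np.hypot(*d[:2]),np.degrees(np.arctan2(d[1],d[0])))
np.savez("pts.npz",P=P,K=K,M=M)
Rm=R(-140.3)
ctrl.command_gripper(.65)
ctrl.move_l([M[0],M[1],.06],vel=.15); hit=ctrl.move_l([M[0],M[1],.027],vel=.06,contact_N=6); print(hit)
ctrl.command_gripper(0.); print(ctrl.read_grip_width()*91,ctrl.read_grasp_force(),ctrl.read_tool_pos(),ctrl.read_contact_force())
ctrl.move_l([M[0],M[1],.12],vel=.15)
im,p,T=wshot("hand"); print(ctrl.read_t(),ctrl.read_contact_force())
cv2.imwrite("pics/e.png",cv2.convertScaleAbs(cv2.resize(im[210:330,180:340],(800,600),interpolation=cv2.INTER_CUBIC),alpha=1.8))
E
```

```text
[ 0.5442 -0.0194  0.04  ] [ 0.603  -0.0917  0.078 ] [ 0.5249 -0.3815  0.02  ] 0.09319528966671235 129.10968768784744
False
24.220583298587638 30.00048279762268 [ 0.5249 -0.3815  0.0271] [-0.3996 -0.9075  1.698 ]
9.2 [-0.2247 -0.1735 -0.6063]
```

View pics/e.png

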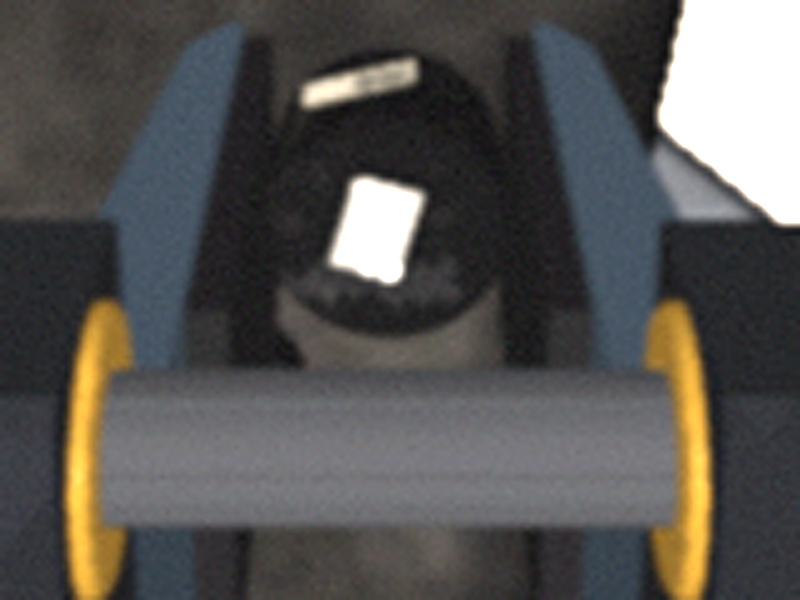

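```bash
python3 - <<'E'
from h import *
p=ctrl.camera_params("wrist"); T=p["T_tool_cam"]
print(proj([0,0,.007],p,T)); print(onz((258,255.4),.007,p,T))
t=ctrl.camera_params("top");s=ctrl.camera_params("side")
z=np.load("pts.npz")
for k in z: print(k,z[k],proj(z[k],t),(proj(z[k],t)-[120,130])*3,(proj(z[k],s)-[150,70])*2.142)
E
```

```text
[257.4766 254.0641]
[-0.0008  0.0003  0.007 ]
P [ 0.5442 -0.0194  0.04  ] [223.9965 195.139 ] [311.9894 195.417 ] [242.2695 285.3625]
K [ 0.603  -0.0917  0.078 ] [246.3692 173.5181] [379.1075 130.5543] [298.8781 289.4212]
M [ 0.5249 -0.3815  0.02  ] [339.4236 199.8424] [658.2709 209.5273] [268.1303 520.1958]
```

```bash
python3 - <<'E'
from h import *
P=np.load("pts.npz")["P"]; Rm=R(-140.3)
c=P[:2]-.0004*Rm[:2,1]
ctrl.move_l([c[0],c[1],.14],vel=.25); ctrl.move_l([c[0],c[1],.072],vel=.15); ctrl.sleep(.2)
f0=np.array(ctrl.read_contact_force())
offs=[(0,0)]+[(r*np.cos(a),r*np.sin(a)) for r in(.0012,.0024) for a in np.arange(0,6.2,np.pi/3)]
for i,(a,b) in enumerate(offs):
    X=c+a*Rm[:2,0]+b*Rm[:2,1]
    if i: ctrl.move_l([X[0],X[1],z+.0015],vel=.05)
    hit=ctrl.move_l([X[0],X[1],.0615],vel=.02,contact_N=5); z=ctrl.read_tool_pos()[2]
    print(i,hit,z,np.array(ctrl.read_contact_force())-f0,ctrl.read_t())
    if z<.0645 or ctrl.read_t()>28: break
E
```

```text
0 True 0.06199989661180659 [-2.4495 -0.5091  8.8855] 12.1083
```

```bash
python3 - <<'E'
from h import *
Z=np.load("pts.npz"); P,K=Z["P"],Z["K"]; Rm=R(-140.3)
ctrl.command_gripper(.6)
x=np.array(ctrl.read_tool_pos()); ctrl.move_l([x[0],x[1],.15],vel=.2)
im,p,T=wshot("seat"); print([(np.round(d["bbox"],1),d["score"]) for d in ctrl.find_in("wrist","tall_mount")[:2]])
print("expect",proj([x[0],x[1],.055],p,T), "rim",proj([P[0],P[1],.04],p,T))
cv2.imwrite("pics/f.png",cv2.convertScaleAbs(cv2.resize(im[140:300,180:340],(600,600),interpolation=cv2.INTER_CUBIC),alpha=1.3))
k=(K[:2]+P[:2]+.095*Rm[:2,0])/2
ctrl.move_l([k[0],k[1],.14],vel=.25); print(ctrl.read_t())
E
```

```text
[]
expect [257.0859 198.3654] rim [257.2754 191.9432]
13.975
```

View pics/f.png

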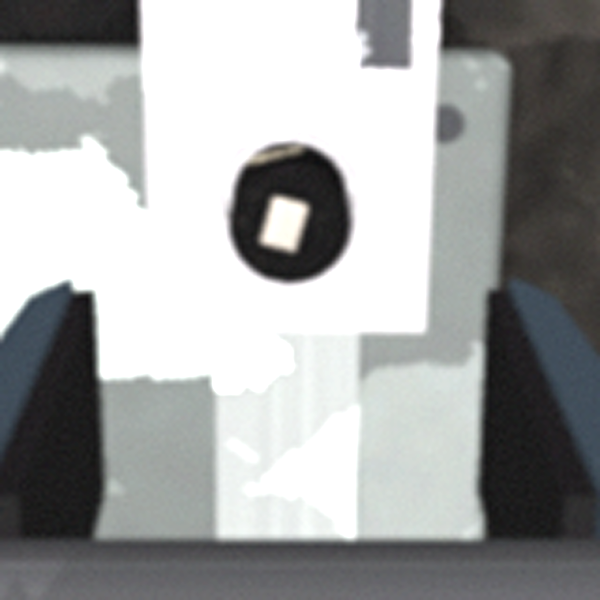

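The picture shows the mount seated upright in the pocket: its dark disc fills the rim at crop (290,212), and the tray around it is clear. Next I push the tray.

```bash
python3 - <<'E'
from h import *
Rm=R(-140.3)
x=np.array(ctrl.read_tool_pos())
print(ctrl.move_l([x[0],x[1],.067],vel=.12,contact_N=8),ctrl.read_tool_pos())
ctrl.command_gripper(0.); print("w",ctrl.read_grip_width()*91,ctrl.read_contact_force())
x0=np.array(ctrl.read_tool_pos()); d=-Rm[:,0]
for i in range(5):
    g=x0+d*.099
    h=ctrl.move_l(g,vel=.05,contact_N=12); x=np.array(ctrl.read_tool_pos()); s=(x-x0)@d
    print(h,s,np.array(ctrl.read_contact_force())@Rm,ctrl.read_t())
    if s>.0925 or not h: break
E
```

```text
False [ 0.6039 -0.0924  0.0676]
w 14.905419411753233 [ 3.7642  3.799  -1.2   ]
True 0.09365620651479459 [ 2.8036  0.6448 -0.8231] 17.1417
```

```bash
python3 - <<'E'
from h import *
Rm=R(-140.3); d=-Rm[:,0]; x0=np.array(ctrl.read_tool_pos())
h=ctrl.move_l(x0+d*.006,vel=.015,contact_N=15); x=np.array(ctrl.read_tool_pos()); print(h,(x-x0)@d,np.array(ctrl.read_contact_force())@Rm)
ctrl.command_gripper(.5); x=np.array(ctrl.read_tool_pos()); print(x)
ctrl.move_l([x[0],x[1],.15],vel=.2); x=x-.0*d
ctrl.move_l([x[0],x[1],.30],vel=.25)
im,p,T=wshot("home"); np.savez("pics/home.npz",T=T)
for q in("tray_knob","knob_mid","head"): print(q,[(np.round(e["bbox"],1),round(e["score"],2)) for e in ctrl.find_in("wrist",q)[:2]])
im2=ctrl.read_camera("top"); cv2.imwrite("pics/top1.png",im2); print(ctrl.read_t())
print([(np.round(e["bbox"],1),round(e["score"],2)) for e in ctrl.find_in("top","knob_mid")[:2]])
a=cv2.resize(im,(500,375)); b=cv2.resize(im2[140:250,140:250],(300,300),interpolation=cv2.INTER_CUBIC); cv2.imwrite("pics/g.png",np.hstack([a,cv2.copyMakeBorder(b,0,75,0,0,cv2.BORDER_CONSTANT)]))
E
```

```text
True 1.733282423349356e-05 [ 4.0601  2.3775 -2.8515]
[ 0.5449 -0.0192  0.0669]
tray_knob [(array([258.2, 194.8,  51.1, 102.9]), 0.73)]
knob_mid [(array([200.2, 206.9, 196. , 153.2]), 0.74)]
head []
19.5833
[(array([200.5, 188.8,  78.6,  53.9]), 0.24)]
```

View pics/g.png

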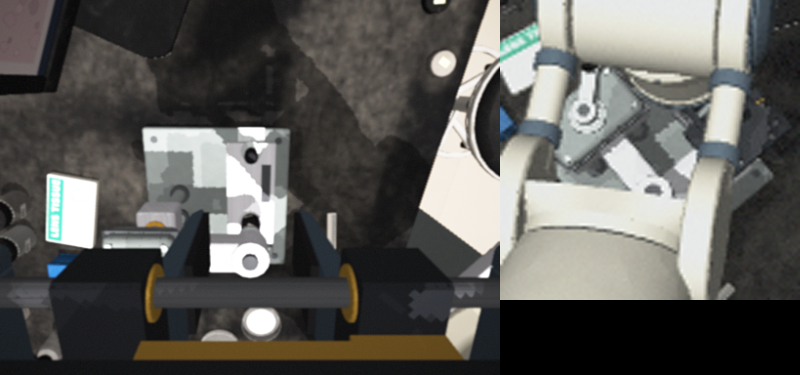

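```bash
python3 - <<'E'
from h import *
p=ctrl.camera_params("wrist"); T=np.load("pics/home.npz")["T"]; Rm=R(-140.3)
k=np.array([.5449,-.0192,.078]); s=500/512
print("knob",proj(k,p,T)*s, "mount top",proj(k-Rm[:,0]*.095+[0,0,-.023],p,T)*s,"foot z.141",proj(k-Rm[:,0]*.095+[0,0,.063],p,T)*s)
print(onz((257,158.7),.078,p,T))
im=cv2.imread("pics/home.png")[120:290,205:310]; cv2.imwrite("pics/i.png",cv2.resize(im,(370,600),interpolation=cv2.INTER_CUBIC))
E
```

```text
knob [250.5932 158.0704] mount top [250.5924 227.4883] foot z.141 [250.5755 262.1415]
[ 0.5468 -0.0222  0.078 ]
```

View pics/i.png

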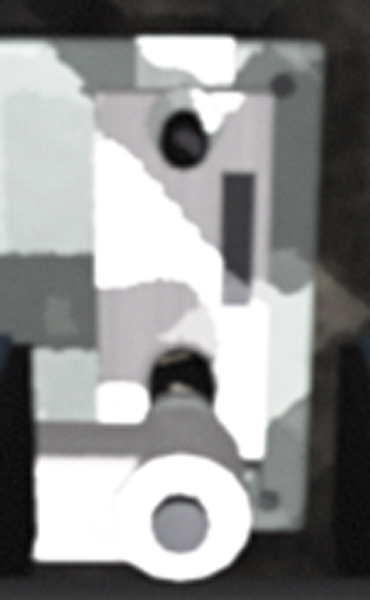

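Foot hub and mount show where a fully home tray puts them: predicted hub (250.6,262), seen (250,262). Next, the crank.

```bash
python3 - <<'E'
from h import *
Rc=R(90)
print(ctrl.ik((.61,.115,.25),Rc))
ctrl.goto((.57,.11,.40),Rc); ctrl.sleep(.15)
im,p,T=wshot("cr"); np.savez("pics/cr.npz",T=T)
print([(np.round(e["bbox"],1),round(e["score"],2)) for e in ctrl.find_in("wrist","knob_mid")[:3]])
for z in(.235,.254): print(z,proj([.557,.1146,z],p,T),proj([.607,.1106,z],p,T))
print(ctrl.read_t())
c=im[90:240,160:360]; cv2.imwrite("pics/j.png",cv2.resize(c,(800,600),interpolation=cv2.INTER_CUBIC))
E
```

```text
[  5.1667  27.0716  76.4239  -0.      76.5045 -84.8333]
[(array([254.4, 216.8,  24.6,  29.9]), 0.63)]
0.235 [261.4295 162.9612] [257.1601 213.1364]
0.254 [261.6669 167.7255] [257.1438 220.5341]
23.175
```

View pics/j.png

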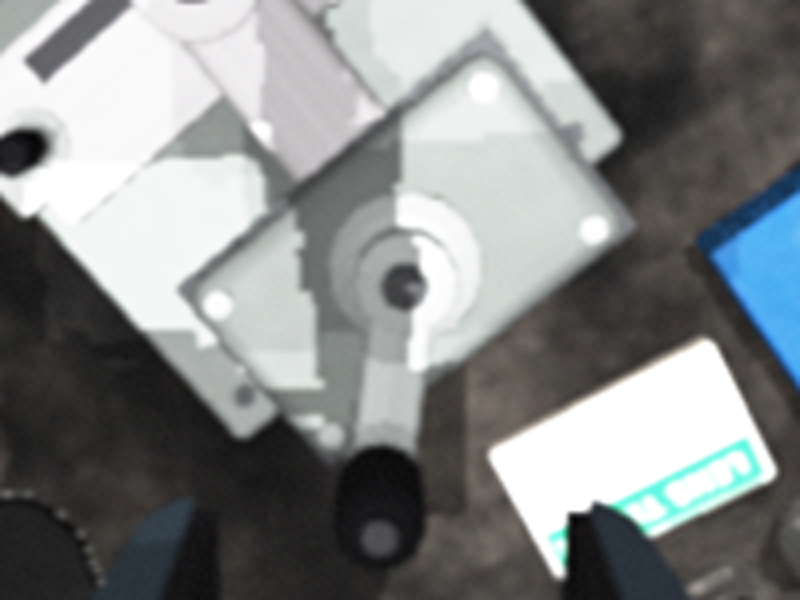

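```bash
python3 - <<'E'
from h import *
p=ctrl.camera_params("wrist"); T=np.load("pics/cr.npz")["T"]
for zh in(.222,.23,.238):
    A=onz((261,161.75),zh,p,T)
    for zk in(.245,.254,.262):
        B=onz((255,220),zk,p,T); d=B-A; print(zh,zk,A[:2],B[:2],np.hypot(*d[:2]),np.degrees(np.arctan2(d[1],d[0])))
E
```

```text
0.222 0.245 [0.5587 0.1143] [0.6101 0.1086] 0.05172182460241753 -6.413367663024763
0.222 0.254 [0.5587 0.1143] [0.6065 0.1086] 0.04807866397263495 -6.8189486413567115
0.222 0.262 [0.5587 0.1143] [0.6032 0.1087] 0.04484263177320439 -7.234771141870199
0.23 0.245 [0.557  0.1142] [0.6101 0.1086] 0.05347735925383383 -6.11191415355235
0.23 0.254 [0.557  0.1142] [0.6065 0.1086] 0.049832288775803556 -6.48117041389979
0.23 0.262 [0.557  0.1142] [0.6032 0.1087] 0.04659422043051635 -6.857885810736951
0.238 0.245 [0.5552 0.1142] [0.6101 0.1086] 0.0552342801341986 -5.829630820688878
0.238 0.254 [0.5552 0.1142] [0.6065 0.1086] 0.05158752772226794 -6.166367316127259
0.238 0.262 [0.5552 0.1142] [0.6032 0.1087] 0.04834767902730233 -6.5083237752126735
```

The picture shows the crank hub at wrist-image (261,162) and the knob top at (255,220). With z 0.254 for the knob top that gives the expected 50 mm radius. Next: grip the knob and make a first small turn to learn how the forces look.

```bash
cat >> h.py <<'E'
def force(n=4): return np.mean([ctrl.read_contact_force() for _ in range(n)],axis=0)
def ut(a): return np.array([np.cos(a),np.sin(a),0]),np.array([np.sin(a),-np.cos(a),0])  # radial, clockwise tangent
E
python3 - <<'E'
from h import *
A=np.array([.557,.1144,.243]); a=np.radians(-6.5); k=A+.05*ut(a)[0]
ctrl.command_gripper(.55)
ctrl.move_l([k[0],k[1],.28],vel=.2); t0=ctrl.read_t(); f0=force()
print(ctrl.move_l(k,vel=.08,contact_N=8),ctrl.read_tool_pos()); 
ctrl.command_gripper(0.); print("w",ctrl.read_grip_width()*91,"f0",f0,"grip",force(),ctrl.read_t())
for i in range(3):
    a-=np.radians(10); u,t=ut(a); ctrl.move_l(A+.05*u,vel=.04)
    L=[]
    for j in range(5): f=force(3)-f0; L.append((ctrl.read_t(),f@u,f@t,f[2])); i==2 and ctrl.sleep(.05)
    print(np.array(L)[[0,1,4]]); x=np.array(ctrl.read_tool_pos())-A; print(np.hypot(x[0],x[1]),np.degrees(np.arctan2(x[1],x[0])))
E
```

```text
False [0.6068 0.1088 0.2434]
w 21.265634537344546 f0 [ 0.993   0.1462 -0.931 ] grip [-0.681  -4.9859  3.1496] 25.425
[[25.7917 -0.9455 -3.5367  2.6206]
 [25.7917 -0.9455 -3.5367  2.6206]
 [25.7917 -0.9455 -3.5367  2.6206]]
0.05020252214011035 -15.895124053287562
[[26.1583  0.939  -3.4461  3.4545]
 [26.1583  0.939  -3.4461  3.4545]
 [26.1583  0.939  -3.4461  3.4545]]
0.050337236465183295 -26.04862767005485
[[26.525   2.372  -3.3643  2.8487]
 [26.575   2.8572 -2.5275  3.8201]
 [26.725   3.0414 -3.5679  4.4688]]
0.050453222283474077 -36.1409908312947
```

```bash
cat > turn.py <<'E'
from h import *
import json,os
A=np.array([.557,.1144,.243]); F0=np.array([.993,.1462,-.931])
D=json.load(open("log.json")) if os.path.exists("log.json") else []
def ang(prev):
    x=np.array(ctrl.read_tool_pos())-A; b=np.arctan2(x[1],x[0]); return b+2*np.pi*round((prev-b)/2/np.pi)
def step(a,vel,n):
    u,t=ut(a); ctrl.move_l(A+.0502*u,vel=vel); L=[]
    for j in range(n): ctrl.sleep(.025); L.append(np.array(ctrl.read_contact_force())-F0)
    f=np.mean(L,axis=0); r=ang(a); D.append([r,f@u,-f@t,f[2],n]); return r
def save(): json.dump([list(map(float,d)) for d in D],open("log.json","w"))
E
python3 - <<'E'
from turn import *
a=np.radians(-36.5)
while a>np.radians(-6.5-325):
    a-=np.radians(18.5); step(a,.08,2)
    if abs(D[-1][1])>25 or D[-1][2]>9: print("stop");break
base=np.median([d[2] for d in D])
save(); print(base,ctrl.read_t()); print(np.array([[np.degrees(d[0])]+d[1:4] for d in D]).round(2))
E
```

```text
-1.32307960360008 33.175
[[ -55.32    4.69   -3.54    5.97]
 [ -73.64    5.61   -2.28    6.89]
 [ -92.24    6.05   -1.43    8.38]
 [-110.86    6.71   -1.21    9.14]
 [-129.45    5.32   -1.6    10.19]
 [-147.94    3.55   -1.53   10.07]
 [-166.47    1.75   -1.65    8.85]
 [-185.     -0.37   -1.8     6.48]
 [-203.55   -3.02   -1.79    5.52]
 [-222.01   -5.25   -1.02    4.9 ]
 [-240.4    -7.12   -0.2     5.6 ]
 [-258.74   -7.78   -1.03    8.45]
 [-277.11   -7.45   -0.54    9.8 ]
 [-295.55   -6.66   -1.03   10.91]
 [-314.11   -4.89   -0.34   10.78]
 [-332.66   -4.47   -1.14    9.71]]
```

```bash
python3 - <<'E'
from turn import *
n0=len(D); a=D[-1][0]
while a>np.radians(-6.5-640) and ctrl.read_t()<52:
    a-=np.radians(10); step(a,.04,2)
    v=[d[2] for d in D[n0:]]
    if abs(D[-1][1])>25: print("rad");break
    if len(v)>=5 and np.mean(v[-3:])>np.median(v[:max(4,len(v)-6)])+2.0: break
save(); print(ctrl.read_t(),ctrl.read_tool_pos()); print(np.array([[np.degrees(d[0])]+d[1:4] for d in D[n0:]]).round(2))
E
```

```text
43.1833 [0.5148 0.1407 0.2431]
[[-342.14   -2.77    2.27    9.76]
 [-352.11   -1.84    2.64    8.32]
 [-362.13   -1.29    3.61    8.01]
 [-372.16   -0.93    3.01    6.89]
 [-382.12    0.28    2.31    7.08]
 [-392.13    1.81    3.2     6.57]
 [-402.19    2.67    3.16    5.37]
 [-412.23    2.87    2.55    6.3 ]
 [-422.23    4.42    2.66    5.95]
 [-432.17    4.23    2.75    5.64]
 [-442.23    5.27    3.02    6.99]
 [-452.25    4.99    2.87    6.87]
 [-462.31    6.04    2.79    7.52]
 [-472.33    5.02    3.35    7.76]
 [-482.38    3.84    3.46    8.89]
 [-492.4     3.28    3.22    9.11]
 [-502.41    2.43    2.96    9.13]
 [-512.44    1.82    2.48    8.45]
 [-522.41    0.69    3.05    8.5 ]
 [-532.36   -0.96    2.75    7.77]
 [-542.26   -1.94    3.6     7.49]
 [-552.17   -2.67    4.47    7.65]
 [-562.04   -4.06    5.09    8.  ]
 [-571.92   -4.87    6.17    8.27]]
```

```bash
python3 - <<'E'
from turn import *
a=D[-1][0]
for k in range(2):
    a-=np.radians(10); step(a,.04,4)
    if D[-1][2]>8.5: print("high");break
save(); M=np.array(D[16:]); x=-np.degrees(M[:,0]); y=M[:,2]
from scipy.optimize import curve_fit
print(ctrl.read_t(),x[-3:],y[-3:])
for f,p0 in((lambda x,b,c:b+.0628*np.maximum(0,x-c),(2.9,530)),(lambda x,b,c,s:b+s*np.maximum(0,x-c),(2.9,530,.06))):
    q,C=curve_fit(f,x,y,p0); print(q,np.sqrt(np.diag(C)), "N now", (x[-1]-q[1])*1.257,(y[-1]-q[0])/.05)
E
```

```text
44.1 [571.9171 581.0149 590.8151] [6.1655 6.1501 7.406 ]
[  2.9134 527.1216] [0.0849 2.6055] N now 80.0627390021824 89.85300579864325
[  2.9065 532.3576   0.0749] [0.0791 4.4593 0.0085] N now 73.48118044602886 89.99125019933295
```

```bash
python3 - <<'E'
from turn import *
a=D[-1][0]
for k in range(2): a-=np.radians(7); step(a,.03,4)
ctrl.sleep(.3); f=[]
for j in range(6): ctrl.sleep(.025); f.append(-(np.array(ctrl.read_contact_force())-F0)@ut(a)[1])
save(); print(np.degrees([d[0] for d in D[-2:]]),[d[2] for d in D[-2:]],np.mean(f),ctrl.read_t())
E
```

```text
[-596.3746 -603.2007] [np.float64(9.368559997848857), np.float64(10.164695005584768)] 9.88650957735633 45.4333
```

The contact point is clear from the knee at about 527–532°. At 603° the angle puts the load at roughly 90–96 N. I'll release the knob, retreat and check the crank angle.

```bash
python3 - <<'E'
from turn import *
ctrl.command_gripper(.5); x=np.array(ctrl.read_tool_pos()); print(force()-F0)
ctrl.move_l([x[0],x[1],.30],vel=.12); ctrl.goto((.57,.11,.40),R(90)); ctrl.sleep(.3)
im,p,T=wshot("end"); print([(np.round(e["bbox"],1),round(e["score"],2)) for e in ctrl.find_in("wrist","knob_mid")[:2]])
a=D[-1][0]; print("expected knob top",proj(A*[1,1,0]+[0,0,.254]+.05*ut(a)[0],p,T),ctrl.read_t())
c=im[60:210,160:360]; cv2.imwrite("pics/k.png",cv2.resize(c,(800,600),interpolation=cv2.INTER_CUBIC))
E
```

```text
[-0.7061 -0.021   0.5253]
[(array([309.5, 143.9,  27.7,  29.3]), 0.97)]
expected knob top [313.065  143.1122] 47.5667
```

View pics/k.png

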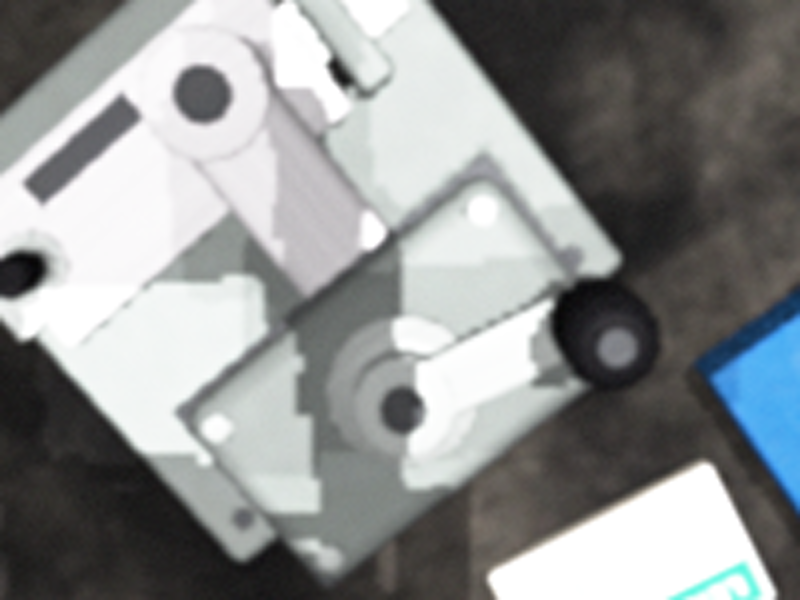

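The final picture shows the crank knob top at (313.8,146) against an expected (313,143), so the crank stayed where I left it. The gripper is clear of everything.

```bash
python3 -c "
from bench import ctrl
print(ctrl.sign_off(), ctrl.read_t())"
```

```text
the job is handed in; nothing more can be done
the job is handed in; nothing more can be done
```

The job is handed in: the tall mount is seated in the pocket, the tray is home against its stop, and the foot is clamped at about 95 N, estimated from crank angle past contact; the final crank force reading alone suggested nearer 140 N, and no verdict was returned.

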